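# Unlatch and open the sander's control box

## Task

Two grey steel control boxes stand on the glass shop's bench. On the larger one, turn the T-handle of the cover's cam fastener a quarter turn clockwise to unlocked, then swing that cover up on its far hinge until it stands about upright, let go of it, and leave it open with the fastener still unlocked. Do not force the cover while it is locked, and leave the smaller box alone.

Things in the scene. Friction and masses are not known exactly. Their poses are not given: they have to be found in the camera images.
- drive_box: The larger grey steel control box, fixed to the bench: 160 (x) by 220 (y) by 90 mm high, flat 4 mm steel cover over its whole top. Origin: centre of its underside; x points from its near side (robot's side) to its hinge side, y along the hinge, z up. The fastener's T-handle turns about the upright axis x = -50, y = 0 mm, 30 mm from the cover's free near edge.
- drive_box_wing (a joint): Turn of its T-handle, rad, clockwise from above: 0 = locked, bar parallel to hinge; 1.571 = unlocked (stop), bar pointing at hinge. Stays put (0.06 N m); the cam holds the cover shut until about 1.15. Steel bar 46 long, 14 wide, 26 mm high on a 14 mm stem; with cover shut it spans z = 117 to 143 above the bench (grip at 130), over a plate 38 mm across, top at 101.
- drive_box_cover (a joint): Opening of its cover, rad: 0 = shut, 1.571 = upright, stop at 1.75. Hinge axis along the box's y at box x = +80, z = 90 mm. Stiff hinge: about 8 N at the T-handle lifts it and it stays where left. The near edge rises; the T-handle rides on the cover, up and away from the robot, and serves as the pull (there is no other handle).
- small_box: The smaller grey steel control box, fixed to the bench, not to be touched: 110 (x) by 120 (y) by 70 mm high, with a like cover and an identical T-handle, 25 mm from its centre towards its near side, reaching 124 mm high. Origin: centre of its underside; axes as the larger box. Either box may stand on the left.

How it is judged:
By the outcome, as a careful person would: the job done as asked, in the order asked, and still so for the second after the job is handed in, with the robot touching nothing.
It also fails if it takes over 42 s, if anything falls off the work surface, if the arm or the gripper's body presses on something with over 40 N, if the wrist force passes 120 N, or if a joint passes its speed limit or range.

## Robot

A 6-joint arm with a two-finger parallel gripper is mounted at the origin on the work surface. World frame = base frame: x ahead of the robot, y to its left, z up, the work surface at z = 0. Lengths are in m, angles in degrees, forces in N, time in s.
With the tool pointing down it reaches from about 0.4 to 0.825 m from the base axis. Payload 7 kg.
Tool frame: the origin (TCP) lies on the centre line of the jaws, within the pads' length; the fingertips stand 14 mm ahead of it and the grasp point (between the pads) lies 5 mm behind it; z points along the fingers, y is the line along which they close (so a half turn about z gives the same grasp; the last joint's range is limited). The gripper opens to 88 mm and grips with 3 to 60 N. Pads are 19 mm wide; open, the fingers measure 130 mm over their backs; the gripper's body (78 mm by 193 mm) begins 47 mm behind the grasp point.
Start: joints at [-50.415, 20.546, 0.682, 0, -70.136, -16.507], TCP at [0.265, -0.621, 0.241] pointing down, gripper open.
Joint ranges: [-176.03, 176.03], [-82.01, 121.73], [-58.28, 71.71], [-173.87, 95.51], [-174.79, -0.11], [-173.66, 173.66]. Speed limits (degrees/s): [136.94, 136.94, 172.46, 180, 180, 180].

## Interface

Orientations are given as [roll, pitch, yaw] about the fixed x, y, z axes, in that order (R = Rz(yaw) Ry(pitch) Rx(roll)).
In Python, from plant import r gives the robot as it stands.
- The arm moves only by the tool send_rows, never from a script. Its argument "steps" is a list of rows, each an object with "dp": the shift along the tool's x, y, z in mm, a list of three; "roll": the turn about the tool's z in rad; "jaw": the opening in per cent of the stroke, from 0 (shut) to 100 (fully open). In form: [{"dp": [tx, ty, tz], "roll": roll, "jaw": jaw}, ...]. A call has 1 to 5 rows; each row is the pose to reach, as a shift and turn from the pose commanded when the call began, along the tool's axes at that moment; what a row does not reach only later rows make up. A row lasts 1/8 s, in which the tool goes at most 62.5 mm and 10.7 degrees, less where a joint would pass 70% of its speed; a pose out of reach is approached as far as the arm can. A call with a gripper value outside its range is refused whole. The fingers move at their own pace and stop on an object; "newtons" is the grip in N (left out, the last holds). Time passes only in rows, so rows that repeat a pose let the fingers close. It gives the time, the measured TCP pose, the force, the opening and the grip force at its end, in the units of the state.
- r.get_state(): the state, without advancing time (a new reading comes with each control period).
- r.capture(name): name is "side" or "top"; returns a dict with "image" (384x512x3 uint8, blue, green, red), "K" (3x3 intrinsics, pixels), "rvec" (rotation vector, rad) and "tvec" (3), from world to camera coordinates, as OpenCV has them. Camera axes: x right, y down, z forward; pixel columns grow to the right and rows downward; lengths in m; the calibration is good to about 2 mm. A picture is of the moment at which its call begins. There is no depth.
- r.close_job(): hands the job in; it is judged then, once.
The state is a dict: "time_s": time; "joints": joint angles; "qd": joint speeds; "joint_torque": joint torques, N m; "tcp_pos": TCP position; "eef_rot": TCP orientation; "contact_force": force on the tool from outside, world axes, zero at the start; "moment": the same for the moment, N m; "gripper_width": finger opening in m; "gripper_force": force on a finger pad.
Only numpy, scipy, OpenCV 4.12 (cv2) and the standard library are available. Lean on these libraries where they do the work, as an engineer would, in place of code of your own. Each camera call takes 0.05 s, during which the arm holds its last target. There are 200 camera calls.

## Working session

There is one attempt and no reset: what is moved stays moved. The work goes in short steps, Python scripts to look and compute and a tool call to move; the robot and the scene stay as the last step left them, time stands still between calls to the robot, and variables do not carry over. Pictures are saved under pics/ and viewed, at most 10 in all, crops included, and the job is handed in when it is done.

Besides the shell and the picture viewer there is one more tool, called after "Emit:" as name(argument=value, ...), one argument or row to a line, values as JSON. send_rows: Moves the arm, as the interface text tells. Its arguments: {"type":"object","properties":{"steps":{"type":"array","items":{"type":"object","properties":{"dp":{"type":"array","items":{"type":"number"}},"roll":{"type":"number"},"jaw":{"type":"number"}}}},"newtons":{"type":"number"}},"required":["steps"]}

```bash
mkdir -p pics; ls
python3 - <<'E'
from plant import r
import cv2,numpy as np
for n in("top","side"):
    c=r.capture(n); cv2.imwrite(f"pics/{n}0.png",c["image"])
    R=cv2.Rodrigues(np.array(c["rvec"],float))[0]
    print(n,c["K"],-R.T@np.array(c["tvec"]).ravel(),R)
s=r.get_state();print(s)
E
```

```text
pics
top [[426.43628159   0.         261.78943965]
 [  0.         426.43628159 193.8886648 ]
 [  0.           0.           1.        ]] [ 0.39297773 -0.0046083   0.91125289] [[-0.02428018 -0.99962256 -0.0128537 ]
 [-0.98821001  0.02594321 -0.15089044]
 [ 0.15116695  0.00903851 -0.98846692]]
side [[470.42140794   0.         242.1870374 ]
 [  0.         470.42140794 187.01379425]
 [  0.           0.           1.        ]] [0.18143287 0.49913764 0.66720963] [[-0.81992836 -0.57215971 -0.01872834]
 [-0.37545943  0.56216896 -0.73688282]
 [ 0.43214315 -0.59715939 -0.67576103]]
{'time_s': 0.1, 'joints': array([-5.04155563e+01,  2.05877255e+01,  6.38458917e-01, -1.75366560e-02,
       -7.01375889e+01, -1.65053811e+01]), 'qd': array([ 0.04683986, -0.09330714,  0.08820642, -0.07141716, -0.00682934,
       -0.00957297]), 'joint_torque': array([-1.14677619e-03, -5.84162092e+01,  2.93754226e+01,  7.01545671e+00,
        1.02279894e-02, -5.04412742e-05]), 'tcp_pos': array([ 0.26438634, -0.62059786,  0.23970827]), 'eef_rot': array([ 1.79912039e+02, -8.87127044e-03, -1.56926901e+02]), 'contact_force': array([ 0.3300594 ,  0.22872032, -0.56596323]), 'moment': array([-0.00128129, -0.05965066,  0.04498891]), 'gripper_force': 0.0, 'gripper_width': 0.08764622628757525}
```

View pics/top0.png

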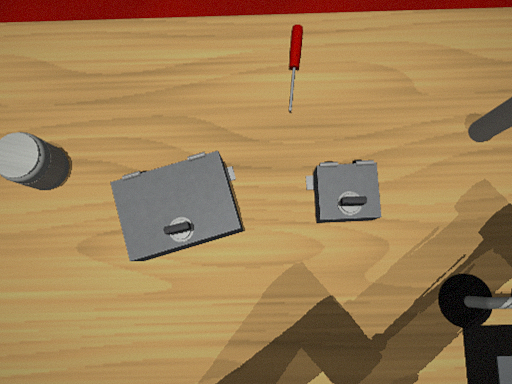

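View pics/side0.png

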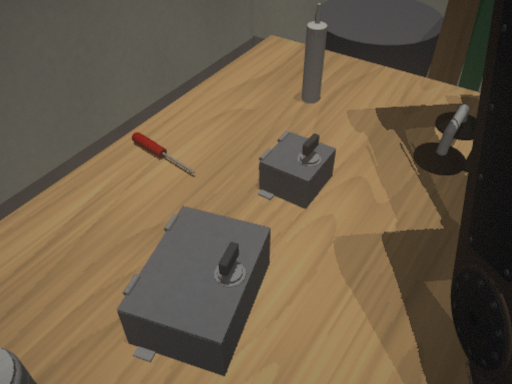

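The top view shows the larger box on the left: cover corners at about (111,182), (219,152), (243,230), (131,261), with its bar at about (178,229). The small box is at (347,192) with its bar at (352,201). The side view shows the large T-handle at about (229,262), standing clear.

```bash
cat > h.py <<'E'
import cv2,numpy as np
def ray(c,uv):
    R=cv2.Rodrigues(np.array(c["rvec"],float))[0];o=-R.T@np.array(c["tvec"]).ravel()
    d=R.T@np.linalg.inv(c["K"])@np.array([uv[0],uv[1],1.]);return o,d/np.linalg.norm(d)
def onz(c,uv,z):
    o,d=ray(c,uv);return o+d*(z-o[2])/d[2]
def proj(c,P): return cv2.projectPoints(np.array(P,float).reshape(-1,3),np.array(c["rvec"],float),np.array(c["tvec"],float),c["K"],None)[0].reshape(-1,2)
E
python3 - <<'E'
from plant import r
from h import *
c=r.capture("top");im=c["image"];hsv=cv2.cvtColor(im,cv2.COLOR_BGR2HSV)
print([im[y,x].tolist() for x,y in((150,200),(200,240+5),(170,229),(180,220),(240,215),(178,228))])
g=((hsv[...,1]<45)&(hsv[...,2]>75)).astype(np.uint8)*255
g=cv2.morphologyEx(cv2.morphologyEx(g,cv2.MORPH_CLOSE,np.ones((13,13))),cv2.MORPH_OPEN,np.ones((11,11)))
for k in cv2.findContours(g,0,2)[0]:
    if cv2.contourArea(k)<1500: continue
    p=cv2.approxPolyDP(cv2.convexHull(k),5,True)[:,0]
    print(p.tolist()); w=np.array([onz(c,q,.094) for q in p])[:,:2]; print(w.round(4).tolist(),np.linalg.norm(np.roll(w,-1,0)-w,axis=1),w.mean(0))
d=((hsv[...,2]<62)).astype(np.uint8)*255
d[:, :]=cv2.bitwise_and(d,cv2.rectangle(np.zeros_like(d),(155,212),(203,240),255,-1))
for k in cv2.findContours(d,0,2)[0]:
    if cv2.contourArea(k)<30: continue
    m=cv2.minAreaRect(k);b=cv2.boxPoints(m);print(m,np.array([onz(c,q,.143) for q in b])[:,:2].round(4).tolist(),onz(c,m[0],.143),onz(c,m[0],.13))
cv2.imwrite("pics/crop1.png",cv2.resize(im[130:280,90:260],None,fx=4,fy=4,interpolation=2))
E
```

```text
[[126, 124, 121], [102, 164, 207], [73, 75, 72], [167, 168, 170], [55, 85, 107], [84, 83, 83]]
[[376, 163], [379, 217], [320, 219], [307, 176], [324, 162]]
[[0.5731, -0.2217], [0.4673, -0.2206], [0.4663, -0.1076], [0.5509, -0.0861], [0.5779, -0.1204]] [0.10585442 0.11300235 0.08727523 0.04368084 0.10138469] [ 0.52710431 -0.15126511]
[[218, 152], [232, 167], [237, 229], [129, 258], [113, 182]]
[[0.6037, 0.0871], [0.5728, 0.0599], [0.4512, 0.052], [0.4012, 0.2585], [0.5491, 0.2933]] [0.04119891 0.1218647  0.21242538 0.15193    0.2132405 ] [0.51560022 0.15015759]
[[45, 142], [49, 161], [39, 179], [0, 178], [0, 135], [27, 133]]
[[0.6336, 0.4314], [0.5947, 0.4214], [0.559, 0.4393], [0.5631, 0.5166], [0.6506, 0.5226], [0.6532, 0.4685]] [0.04023176 0.03991978 0.07738567 0.08775695 0.05411394 0.04198966] [0.60902836 0.46663158]
((179.2331085205078, 230.85409545898438), (8.478672981262207, 25.436019897460938), 62.35402297973633) [[0.4437, 0.1768], [0.464, 0.1361], [0.4502, 0.129], [0.43, 0.1696]] [0.44696374 0.15288607 0.143     ] [0.44787726 0.15555111 0.13      ]
```

View pics/crop1.png

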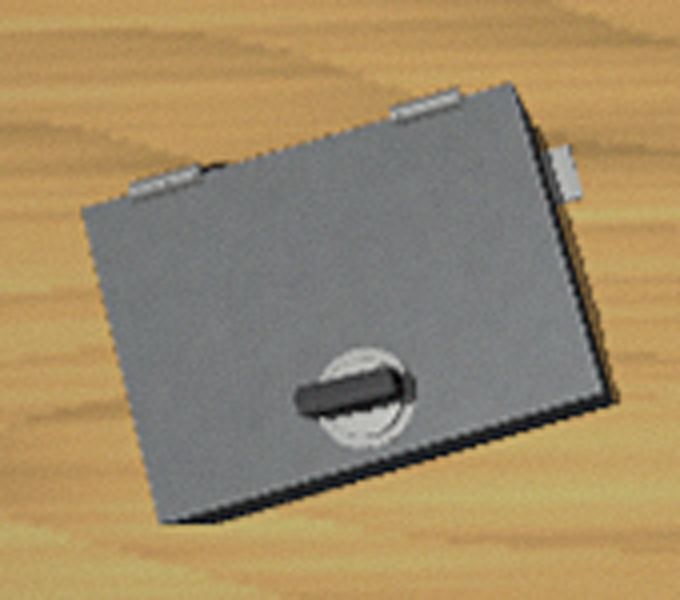

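Crop (×4, offset 90,130): cover corners are at crop (82,210), (513,84), (607,398) and (162,522). The pale plate is centred at (363,398), and the bar top runs from about (297,401) to (393,383).

Run:
```python
from plant import r
from h import *
c=r.capture("top");f=lambda u,v:((u+.5)/4-.5+90,(v+.5)/4-.5+130)
C=[f(82,210),f(513,84),f(607,398),f(162,522)]
for z in(.09,.094):
    w=np.array([onz(c,q,z)[:2] for q in C]);e=np.roll(w,-1,0)-w
    print(z,w.round(4).tolist(),np.linalg.norm(e,axis=1).round(4),np.degrees(np.arctan2(e[:,1],e[:,0])).round(1),w.mean(0))
    yaw=np.arctan2(*(( (w[0]+w[1])/2-(w[2]+w[3])/2)[::-1])); m=w.mean(0); print(np.degrees(yaw), m-.05*np.array([np.cos(yaw),np.sin(yaw)]))
print("plate",onz(c,f(363,398),.101)); a,b=onz(c,f(297,401),.143),onz(c,f(393,383),.143); print("bar",a,b,(a+b)/2,np.degrees(np.arctan2(*(a-b)[1::-1])),np.linalg.norm(a-b))
s=r.capture("side");o,d=ray(s,(230,273));p=onz(s,(230,273),.101);print("side plate",p)
cv2.imwrite("pics/s1.png",cv2.resize(s["image"][200:370,110:285],None,fx=3.4,fy=3.4,interpolation=2))
```

```text
0.09 [[0.5498, 0.3004], [0.6076, 0.0878], [0.451, 0.0439], [0.3972, 0.2575]] [0.2203 0.1626 0.2203 0.1585] [ -74.8 -164.3  104.1   15.7] [0.50138251 0.17238792]
15.68367432520538 [0.45324407 0.15887161]
0.094 [[0.549, 0.2989], [0.6065, 0.0873], [0.4507, 0.0436], [0.3972, 0.2562]] [0.2192 0.1618 0.2193 0.1577] [ -74.8 -164.3  104.1   15.7] [0.50085451 0.17152584]
15.68367432520537 [0.45271607 0.15800953]
plate [0.45314687 0.15933476 0.101     ]
bar [0.44942665 0.18067463 0.143     ] [0.45645576 0.13729038 0.143     ] [0.45294121 0.1589825  0.143     ] 99.20308053283023 0.04394998821750231
side plate [0.45039764 0.16388584 0.101     ]
```

View pics/s1.png

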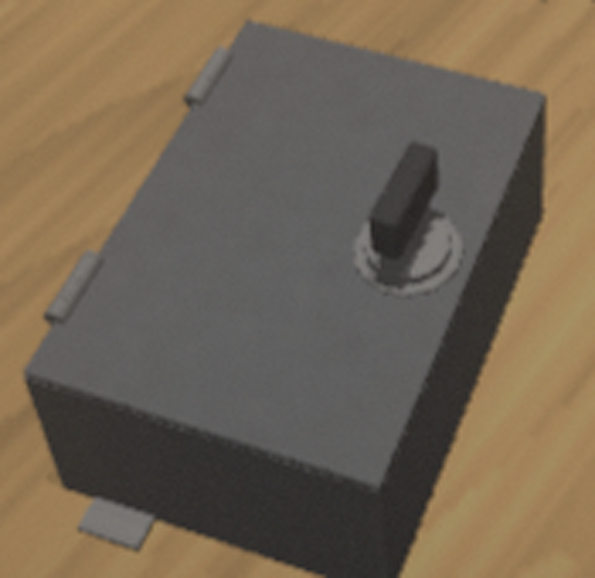

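The side crop shows the plate centred at crop (408,250) and the bar's top face centred at about (405,182), consistent with the top view to within a few mm. The bar is about 6° off the hinge line.

Next is the move planner; it outputs tool-frame dp and roll.

```bash
cat > plan.py <<'E'
import numpy as np
from scipy.spatial.transform import Rotation as Ro
from plant import r
def plan(targets,p=None,e=None):
    s=r.get_state();p=s["tcp_pos"] if p is None else np.array(p);e=s["eef_rot"] if e is None else e
    R=Ro.from_euler("xyz",e,degrees=True).as_matrix()
    for x,y,z,yaw in targets:
        print((R.T@(np.array([x,y,z])-p)*1e3).round(1).tolist(),"roll",round(np.radians((e[2]-yaw+180)%360-180),3))
E
python3 - <<'E'
from plan import *; from h import *
s=r.capture("side");print(onz(s,(229,253.4),.143))
plan([(.38,-.45,.245,-130),(.46,-.2,.245,-100),(.46,0,.245,-85),(.452,.161,.245,-80)],[.265,-.621,.241],[180,0,-156.92])
E
```

```text
[0.45196693 0.16156984 0.143     ]
[-172.8, 112.2, -4.0] roll -0.47
[-344.4, 310.9, -4.0] roll -0.993
[-422.8, 494.9, -4.0] roll -1.255
[-478.6, 646.1, -4.0] roll -1.343
```

Emit:
send_rows(
  steps=[
    {"dp": [-43, 28, -2], "roll": -0.12, "jaw": 100},
    {"dp": [-86, 56, -4], "roll": -0.25, "jaw": 100},
    {"dp": [-130, 84, -4], "roll": -0.38, "jaw": 100},
    {"dp": [-173, 112, -4], "roll": -0.5, "jaw": 100},
    {"dp": [-212, 152, -4], "roll": -0.63, "jaw": 100},
  ],
  newtons=15,
)

```text
time_s: 0.92
tcp_pos: [0.401, -0.3968, 0.2444]
eef_rot: [-180.0, -0.0, -120.6]
contact_force: [0.6, -0.1, -0.5]
gripper_width: 0.0878
gripper_force: 0.0
```

Run:
```python
from plan import *
print(r.get_state()["tcp_pos"],r.get_state()["eef_rot"])
plan([(.46,-.2,.245,-100),(.46,0,.245,-85),(.452,.161,.245,-80)])
```

```text
[ 0.40100758 -0.39677429  0.24439686] [-1.79994718e+02 -6.08298284e-03 -1.20595776e+02]
[-199.4, 49.4, -0.6] roll -0.359
[-371.6, 151.2, -0.7] roll -0.621
[-506.1, 240.0, -0.7] roll -0.709
```

Emit:
send_rows(
  steps=[
    {"dp": [-50, 12, 0], "roll": -0.1, "jaw": 100},
    {"dp": [-100, 25, 0], "roll": -0.2, "jaw": 100},
    {"dp": [-150, 38, 0], "roll": -0.3, "jaw": 100},
    {"dp": [-200, 52, 0], "roll": -0.4, "jaw": 100},
    {"dp": [-248, 80, 0], "roll": -0.5, "jaw": 100},
  ],
)

```text
time_s: 1.55
tcp_pos: [0.459, -0.1424, 0.2446]
eef_rot: [-180.0, -0.0, -92.0]
contact_force: [1.4, 0.5, -0.0]
gripper_width: 0.0877
gripper_force: 0.0
```

Emit:
send_rows(
  steps=[
    {"dp": [-40, 10, 0], "roll": -0.05, "jaw": 100},
    {"dp": [-80, 20, 0], "roll": -0.1, "jaw": 100},
    {"dp": [-125, 30, 0], "roll": -0.15, "jaw": 100},
    {"dp": [-170, 35, 0], "roll": -0.2, "jaw": 100},
    {"dp": [-210, 40, 0], "roll": -0.2, "jaw": 100},
  ],
)

```text
time_s: 2.17
tcp_pos: [0.4261, 0.0688, 0.245]
eef_rot: [-179.9, 0.0, -80.6]
contact_force: [0.2, -0.6, -0.1]
gripper_width: 0.0876
gripper_force: 0.0
```

Run:
```python
from plan import *
print(r.get_state()["tcp_pos"],r.get_state()["eef_rot"],r.get_state()["joints"])
plan([(.452,.161,.17,-81),(.452,.161,.126,-81)])
```

```text
[0.42605748 0.06884692 0.24496099] [-1.79941354e+02  2.85997350e-02 -8.06460751e+01] [ 3.55649004e+01 -3.48214221e+00 -2.77157571e+01  2.67238242e-04
 -6.57011379e+01 -2.62111000e+01]
[-86.7, -40.5, 75.0] roll 0.006
[-86.7, -40.5, 119.0] roll 0.006
```

Emit:
send_rows(
  steps=[
    {"dp": [-43, -20, 0], "roll": 0.0, "jaw": 100},
    {"dp": [-87, -40, 20], "roll": 0.0, "jaw": 100},
    {"dp": [-87, -40, 65], "roll": 0.0, "jaw": 100},
    {"dp": [-87, -40, 95], "roll": 0.0, "jaw": 100},
    {"dp": [-87, -40, 118], "roll": 0.0, "jaw": 100},
  ],
)

```text
time_s: 2.8
tcp_pos: [0.4514, 0.1595, 0.1252]
eef_rot: [179.9, -0.0, -80.7]
contact_force: [-0.6, 0.2, -0.0]
gripper_width: 0.0875
gripper_force: 0.0
```

Emit:
send_rows(
  steps=[
    {"dp": [0, 0, 0], "roll": 0, "jaw": 40},
    {"dp": [0, 0, 0], "roll": 0, "jaw": 40},
    {"dp": [0, 0, 0], "roll": 0, "jaw": 40},
    {"dp": [0, 0, 0], "roll": 0, "jaw": 40},
  ],
  newtons=8,
)

```text
time_s: 3.3
tcp_pos: [0.4522, 0.1599, 0.1274]
eef_rot: [-179.9, 0.1, -80.7]
contact_force: [-0.4, -0.7, -0.3]
gripper_width: 0.0531
gripper_force: 0.0
```

Run:
```python
from plant import r
from h import *
s=r.capture("side");cv2.imwrite("pics/s2.png",cv2.resize(s["image"][180:370,110:320],None,fx=3,fy=3,interpolation=2))
```

```text
(no output)
```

View pics/s2.png

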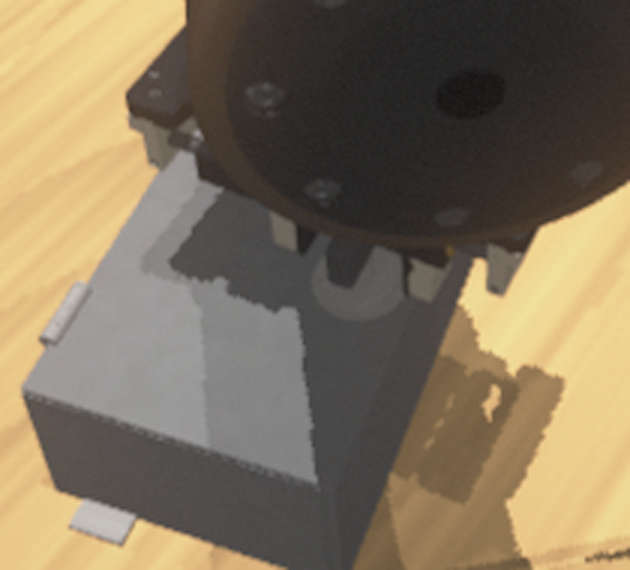

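The side crop shows the two fingers at about (290,235) and (425,275), with the bar at (345,260) between them and roughly centred. I can close now.

Emit:
send_rows(
  steps=[
    {"dp": [0, 0, 0], "roll": 0, "jaw": 10},
    {"dp": [0, 0, 0], "roll": 0, "jaw": 10},
    {"dp": [0, 0, 0], "roll": 0, "jaw": 10},
    {"dp": [0, 0, 0], "roll": 0, "jaw": 10},
    {"dp": [0, 0, 0], "roll": 0, "jaw": 10},
  ],
  newtons=10,
)

```text
time_s: 3.98
tcp_pos: [0.4543, 0.1604, 0.1271]
eef_rot: [-179.7, 0.0, -80.7]
contact_force: [11.4, -2.2, -5.1]
gripper_width: 0.014
gripper_force: 9.9
```

Emit:
send_rows(
  steps=[
    {"dp": [0, -3, 0], "roll": 0, "jaw": 10},
    {"dp": [0, -3, 0], "roll": 0, "jaw": 10},
  ],
)

```text
time_s: 4.22
tcp_pos: [0.4548, 0.1601, 0.1269]
eef_rot: [180.0, -0.0, -80.7]
contact_force: [-2.0, 0.2, 5.2]
gripper_width: 0.0144
gripper_force: 10.0
```

Emit:
send_rows(
  steps=[
    {"dp": [0, 0, 0], "roll": 0.12, "jaw": 10},
    {"dp": [0, 0, 0], "roll": 0.24, "jaw": 10},
    {"dp": [0, 0, 0], "roll": 0.36, "jaw": 10},
    {"dp": [0, 0, 0], "roll": 0.48, "jaw": 10},
    {"dp": [0, 0, 0], "roll": 0.6, "jaw": 10},
  ],
)

```text
time_s: 4.85
tcp_pos: [0.4551, 0.1601, 0.1269]
eef_rot: [-180.0, 0.0, -115.3]
contact_force: [1.0, -1.5, 1.5]
gripper_width: 0.0141
gripper_force: 10.0
```

Emit:
send_rows(
  steps=[
    {"dp": [0, 0, 0], "roll": 0.16, "jaw": 10},
    {"dp": [0, 0, 0], "roll": 0.32, "jaw": 10},
    {"dp": [0, 0, 0], "roll": 0.48, "jaw": 10},
    {"dp": [0, 0, 0], "roll": 0.64, "jaw": 10},
    {"dp": [0, 0, 0], "roll": 0.78, "jaw": 10},
  ],
)

```text
time_s: 5.48
tcp_pos: [0.4554, 0.1598, 0.1269]
eef_rot: [-180.0, 0.0, -160.0]
contact_force: [2.7, -3.7, 0.8]
gripper_width: 0.0141
gripper_force: 10.0
```

Emit:
send_rows(
  steps=[
    {"dp": [0, 0, 0], "roll": 0.04, "jaw": 10},
    {"dp": [0, 0, 0], "roll": 0.08, "jaw": 10},
    {"dp": [0, 0, 0], "roll": 0.08, "jaw": 10},
  ],
)

```text
time_s: 5.85
tcp_pos: [0.4553, 0.1598, 0.1269]
eef_rot: [-180.0, 0.0, -164.3]
contact_force: [3.9, -4.2, 2.6]
gripper_width: 0.014
gripper_force: 10.0
```

Run:
```python
from plant import r
s=r.get_state();print(s)
```

```text
{'time_s': 5.85, 'joints': array([ 4.27981837e+01,  8.72814197e+00, -3.20333542e+01,  7.38156087e-02,
       -4.92301508e+01, -1.17191390e+02]), 'qd': array([ 0.02204963, -0.01767791,  0.01894974, -0.12700292, -0.05320582,
        1.13814445]), 'joint_torque': array([  2.47129798, -35.16766191,  22.86937416,   3.76193091,
        -0.08806147,  -0.27558804]), 'tcp_pos': array([0.45534979, 0.15975142, 0.12688961]), 'eef_rot': array([-1.79954075e+02,  3.29580101e-02, -1.64344993e+02]), 'contact_force': array([ 3.88682743, -4.23808764,  2.62691085]), 'moment': array([-1.55448897, -1.37170165, -0.02682175]), 'gripper_force': 10.000061827959144, 'gripper_width': 0.013965363934769867}
```

Emit:
send_rows(
  steps=[
    {"dp": [0, 0, 0], "roll": 0, "jaw": 5},
    {"dp": [0, 0, 0], "roll": 0, "jaw": 5},
    {"dp": [-2, 0, -6], "roll": 0, "jaw": 5},
    {"dp": [-5, 0, -13], "roll": 0, "jaw": 5},
    {"dp": [-8, 0, -19], "roll": 0, "jaw": 5},
  ],
  newtons=25,
)

```text
time_s: 6.48
tcp_pos: [0.4609, 0.1612, 0.1445]
eef_rot: [-179.9, -0.3, -164.4]
contact_force: [-1.3, -1.8, -8.3]
gripper_width: 0.0136
gripper_force: 25.0
```

Run:
```python
import numpy as np
a=np.arange(0,1.71,.05);f=lambda a:np.c_[a,-(130*(1-np.cos(a))+42*np.sin(a)),-(130*np.sin(a)-42*(1-np.cos(a)))]
print(f(a).round(2).tolist())
```

```text
[[0.0, -0.0, -0.0], [0.05, -2.26, -6.44], [0.1, -4.84, -12.77], [0.15, -7.74, -18.96], [0.2, -10.94, -24.99], [0.25, -14.43, -30.86], [0.3, -18.22, -36.54], [0.35, -22.28, -42.03], [0.4, -26.62, -47.31], [0.45, -31.21, -52.36], [0.5, -36.05, -57.18], [0.55, -41.12, -61.76], [0.6, -46.42, -66.07], [0.65, -51.93, -70.11], [0.7, -57.63, -73.87], [0.75, -63.51, -77.34], [0.8, -69.56, -80.52], [0.85, -75.76, -83.39], [0.9, -82.09, -85.94], [0.95, -88.54, -88.17], [1.0, -95.1, -90.08], [1.05, -101.75, -91.66], [1.1, -108.46, -92.91], [1.15, -115.23, -93.82], [1.2, -122.04, -94.38], [1.25, -128.87, -94.61], [1.3, -135.69, -94.5], [1.35, -142.51, -94.04], [1.4, -149.29, -93.25], [1.45, -156.03, -92.11], [1.5, -162.7, -90.65], [1.55, -169.29, -88.85], [1.6, -175.78, -86.72], [1.65, -182.15, -84.27], [1.7, -188.4, -81.5]]
```

Emit:
send_rows(
  steps=[
    {"dp": [-3, 0, -6], "roll": 0, "jaw": 5},
    {"dp": [-7, 0, -12], "roll": 0, "jaw": 5},
    {"dp": [-11, 0, -18], "roll": 0, "jaw": 5},
    {"dp": [-15, 0, -23], "roll": 0, "jaw": 5},
    {"dp": [-19, 0, -28], "roll": 0, "jaw": 5},
  ],
)

```text
time_s: 7.1
tcp_pos: [0.4788, 0.1661, 0.1731]
eef_rot: [-179.9, -0.3, -164.4]
contact_force: [-7.5, -3.9, -4.6]
gripper_width: 0.0139
gripper_force: 25.0
```

Run:
```python
from plant import r
from h import *
s=r.capture("side");cv2.imwrite("pics/s3.png",s["image"]);print(r.get_state()["moment"],r.get_state()["contact_force"])
```

```text
[-1.66786046  3.24240219  0.05607701] [-8.03816389 -4.51657688 -1.34358647]
```

View pics/s3.png

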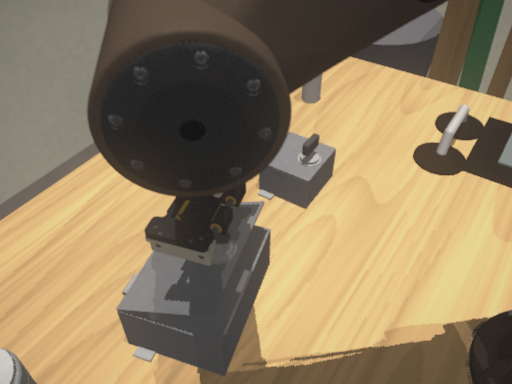

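The side view shows the cover lifting: its near edge is raised at about (260,207), with the handle still between the fingers. I'll carry on along the arc.

Emit:
send_rows(
  steps=[
    {"dp": [-7, 0, -8], "roll": 0, "jaw": 5},
    {"dp": [-15, 0, -15], "roll": 0, "jaw": 5},
    {"dp": [-24, 0, -22], "roll": 0, "jaw": 5},
    {"dp": [-33, 0, -28], "roll": 0, "jaw": 5},
    {"dp": [-43, 0, -33], "roll": 0, "jaw": 5},
  ],
)

```text
time_s: 7.78
tcp_pos: [0.5205, 0.1776, 0.207]
eef_rot: [-179.9, -0.2, -164.4]
contact_force: [-9.3, -5.4, 1.8]
gripper_width: 0.0139
gripper_force: 25.0
```

Emit:
send_rows(
  steps=[
    {"dp": [-10, 0, -4], "roll": 0, "jaw": 5},
    {"dp": [-20, 0, -8], "roll": 0, "jaw": 5},
    {"dp": [-31, 0, -11], "roll": 0, "jaw": 5},
    {"dp": [-42, 0, -13], "roll": 0, "jaw": 5},
    {"dp": [-52, 0, -14], "roll": 0, "jaw": 5},
  ],
)

```text
time_s: 8.4
tcp_pos: [0.5719, 0.1917, 0.2219]
eef_rot: [-179.9, -0.1, -164.4]
contact_force: [-7.4, -6.1, 3.3]
gripper_width: 0.0137
gripper_force: 25.0
```

Emit:
send_rows(
  steps=[
    {"dp": [-10, 0, 0], "roll": 0, "jaw": 5},
    {"dp": [-20, 0, 0], "roll": 0, "jaw": 5},
    {"dp": [-31, 0, 2], "roll": 0, "jaw": 5},
    {"dp": [-42, 0, 4], "roll": 0, "jaw": 5},
    {"dp": [-52, 0, 7], "roll": 0, "jaw": 5},
  ],
)

```text
time_s: 9.02
tcp_pos: [0.6236, 0.2059, 0.2164]
eef_rot: [-179.9, 0.1, -164.3]
contact_force: [-2.7, -7.5, 7.0]
gripper_width: 0.0139
gripper_force: 25.0
```

Run:
```python
from plant import r
from h import *
s=r.capture("side");t=r.capture("top");cv2.imwrite("pics/s4.png",np.vstack([s["image"][60:384],t["image"][80:300]]))
print(r.get_state()["tcp_pos"],r.get_state()["contact_force"])
```

```text
[0.62467027 0.20621869 0.21611591] [ 2.91357257 -7.51026743  2.36386171]
```

View pics/s4.png

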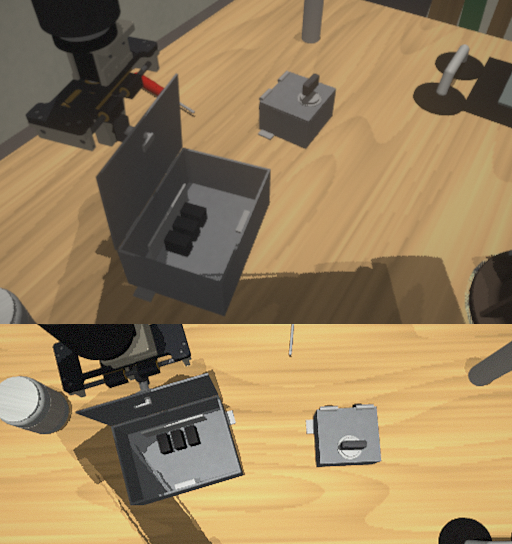

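The pictures show the cover standing about upright behind the open box, with its free edge from (98,178) to (180,78) in the upper panel. The gripper is behind it on the handle, and the small box is untouched. Now I release and retreat straight up.

Emit:
send_rows(
  steps=[
    {"dp": [0, 0, 0], "roll": 0, "jaw": 60},
    {"dp": [0, 0, 0], "roll": 0, "jaw": 60},
    {"dp": [0, 0, 0], "roll": 0, "jaw": 60},
    {"dp": [0, 0, 0], "roll": 0, "jaw": 60},
    {"dp": [0, 0, 0], "roll": 0, "jaw": 60},
  ],
)

```text
time_s: 9.75
tcp_pos: [0.6224, 0.2071, 0.2136]
eef_rot: [180.0, 0.0, -164.4]
contact_force: [0.2, -0.5, 0.3]
gripper_width: 0.0512
gripper_force: 0.0
```

Emit:
send_rows(
  steps=[
    {"dp": [0, 0, -10], "roll": 0, "jaw": 60},
    {"dp": [0, 0, -30], "roll": 0, "jaw": 60},
    {"dp": [0, 0, -60], "roll": 0, "jaw": 60},
    {"dp": [0, 0, -95], "roll": 0, "jaw": 60},
    {"dp": [0, 0, -130], "roll": 0, "jaw": 60},
  ],
)

```text
time_s: 10.38
tcp_pos: [0.6224, 0.2069, 0.3456]
eef_rot: [-180.0, 0.0, -164.4]
contact_force: [0.0, -0.8, -0.8]
gripper_width: 0.0525
gripper_force: 0.0
```

Emit:
send_rows(
  steps=[
    {"dp": [0, 0, 0], "roll": 0, "jaw": 60},
    {"dp": [0, 0, 0], "roll": 0, "jaw": 60},
    {"dp": [0, 0, 0], "roll": 0, "jaw": 60},
  ],
)

```text
time_s: 10.75
tcp_pos: [0.622, 0.2068, 0.3425]
eef_rot: [-180.0, -0.1, -164.4]
contact_force: [0.7, -1.0, -0.6]
gripper_width: 0.0525
gripper_force: 0.0
```

Run:
```python
from plant import r
from h import *
s=r.capture("side");t=r.capture("top");cv2.imwrite("pics/s5.png",np.vstack([s["image"][60:384],t["image"][80:300]]))
```

```text
(no output)
```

View pics/s5.png

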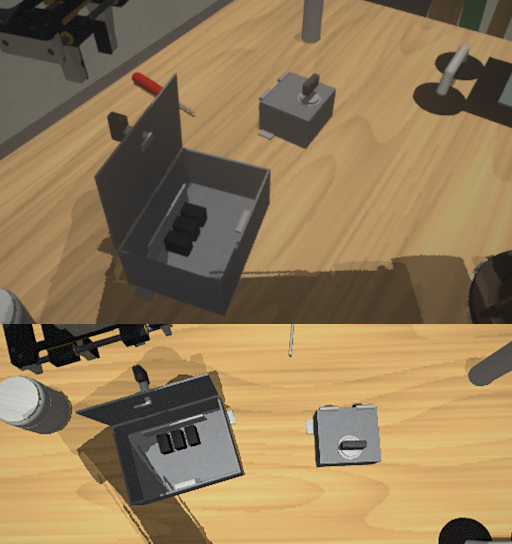

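The cover stands upright on its own and the gripper is clear above it. The bar at about (118,127) in the upper panel lies along the cover's far-near line, so the fastener is unlocked. The arm's path gives an opening of about 1.6 rad.

```bash
python3 -c "
from plant import r
print(r.close_job())"
```

```text
the job is handed in; nothing more can be done
None
```

I unlocked the larger box's fastener, swung its cover up to about upright (about 1.6 rad by the arm's path) and let go. The cover stays open with the fastener unlocked, the small box was not touched, and the job is handed in at about 11 s.

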